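# Close a pressure cooker and snug its bow screw by feel

## Task

Close the pressure cooker: lower the lid onto the open pot so that it sits fully home, swing the bow across it until it stops under the hook, then screw the black T-handle down clockwise until its foot meets the lid and snug it by feel, to about 0.5 N m at the handle: firm, neither loose nor forced. Do not disturb the mug, the spice jars and the garlic that stand near it.

Things in the scene. Friction and masses are not known exactly. Their poses are not given: they have to be found in the camera images.
- pot: steel pressure cooker pot, stands firmly and does not shift: 175 mm outside, bore 160 mm, rim 110 mm high, on it a black rubber sealing ring with its top at z 114 mm. Origin: centre of its underside, z up. Black loop grips stand out at +x and -x (to 128 mm from the axis, 94 mm high), the bow's pivot at -y, its hook at +y.
- lid: loose steel lid, 0.49 to 0.85 kg, 178 mm across, lies right side up. Origin: centre of its underside, z up. Plug of 150 mm diameter up to z 10 mm: drops into the bore with 5 mm of play all round. Flange z 10 to 16 mm: rests on the sealing ring (lid origin then 104 mm above the pot's). Dome to z 21 mm. Its turn on the pot does not matter.
- boss (a point): centre of the flat top of the lid's black round grip boss, 42 mm above the lid's origin; axes as the lid's. Boss 30 mm across, 21 mm high; the screw presses on its top. A black valve (17 mm across, top 11 mm below this point) stands 64 mm off at the lid's +x and a red plug (13 mm, 20 mm below) 62 mm off at -x: put the fingers at the +y and -y sides.
- bow (a joint): angle of the bow: 0 = closed, across the lid, at its stop; grows as it swings open (counterclockwise from above) to 2.0; 1.45 to 1.8 at the start, out of the lid's way. Steel bar 22 mm wide, z 163 to 175 mm over the worktop (rib to 180), free end 226 mm from the pin; the screw sits 108 mm from the pin in a nut 34 mm across, z 160 to 184 mm. Turning it takes 0.35 N m; it stays where left.
- pin (a point): pivot of the bow, on the right of the pot: an upright pin, at the height of the bow's middle (top of pin at z 184 mm). Axes as the pot's: the closed bow runs from here along +y, opened it swings round towards -x. Tightening the screw pushes the bow against its stop.
- hook (a point): where the bow's free end comes to rest under the hook, a bracket at the left of the pot (to z 184 mm), open towards the pot's -x. Axes as the pot's.
- tbar (a point): centre of the black T-handle on the screw: a bar 66 mm long (its x axis), 16 mm thick (y), 22 mm high (z, up); 10 mm under this point a collar 24 mm across. 210 mm over the worktop when the screw joint reads 0; sinks with the screw. Grip the bar across its thickness from above. It sits on a rubber bush that gives 0.33 rad per N m against the screw and springs back when let go.
- spindle: the screw with its brass foot (20 mm across) at the lower end. Origin on the screw axis at the T-handle's centre; sinks with the screw but does not turn. The foot's underside is 58.5 mm below the origin, give or take 3 mm with wear, unlike from cooker to cooker: where it meets the lid must be felt. 1 to 8.5 mm of air over the lid at the start.
- mug: white mug with a handle, 82 mm wide, 100 mm high, behind the pot; leave it alone. Origin: centre of its underside.
- spice_green: glass spice jar with a green cap, 46 mm across, 106 mm high, behind the pot; leave it alone. Origin: centre of its underside.
- spice_dark: glass spice jar with a dark cap, 44 mm across, 105 mm high, behind the pot; leave it alone. Origin: centre of its underside.
- garlic: bulb of garlic, 60 mm across, to the right of the pot; leave it alone. Origin: centre of its underside.
- screw (a joint): turn of the screw, rad: grows clockwise from above = down = tighter; 14 mm per turn; 0.1 to 0.6 at the start. Drag 0.28 N m in air, even; once the foot bears on the lid the handle's torque climbs 0.27 N m per rad of handle (0.33 N m per 100 N of clamp force). Snug: 0.49 N m (60 N). Loose: under 0.40 (35 N). Too tight: over 0.60 (95 N); 0.78 (150 N) spoils the seal. Holds when let go.
Things that resemble listed ones, but are neither listed nor needed, are in the scene too. Of the things like the lid, leave any that is yellow; of the rest the larger one is meant.

How it is judged:
By the outcome, as a careful person would: the job done as asked, in the order asked, and still so for the second after the job is handed in, with the robot touching nothing.
It also fails if it takes over 72 s, if anything falls off the work surface, if the arm or the gripper's body presses on something with over 40 N, if the wrist force passes 120 N, or if a joint passes its speed limit or range.

## Robot

A 6-joint arm with a two-finger parallel gripper is mounted at the origin on a cart in front of the work surface, level with it; the furniture and walls round the work are solid. World frame = base frame: x ahead of the robot, y to its left, z up, the work surface at z = 0. Lengths are in m, angles in rad, forces in N, time in s.
With the tool pointing down it reaches from about 0.3 to 0.875 m from the base axis. Payload 6.4 kg.
Tool frame: the origin (TCP) lies at the very end of the fingers, on their centre line; the grasp point (between the pads) lies 19 mm behind it; z points along the fingers, y is the line along which they close (so a half turn about z gives the same grasp; the last joint's range is limited). The gripper opens to 88 mm and grips with 3 to 60 N. Pads are 18 mm wide; open, the fingers measure 123 mm over their backs; the gripper's body (75 mm by 187 mm) begins 45 mm behind the grasp point.
Start: joints at [0.966, 0.181, 1.607, -0, 1.354, -0.206], TCP at [0.223, 0.53, 0.239] pointing down, gripper open.
Joint ranges: [-2.99, 2.99], [-0.89, 2.07], [0.3, 2.58], [-1.14, 4.28], [0, 2.63], [-3.12, 3.12]. Speed limits (rad/s): [2.57, 2.57, 3.01, 3.14, 3.14, 3.14].

## Interface

Orientations are given as a 3x3 rotation matrix whose columns are the frame's x, y, z axes.
In Python, from workcell import bot gives the robot as it stands.
- The arm moves only by the tool apply_moves, never from a script. Its argument "commands" is a list of rows, each a list of 3 entries, a list of its own where there are three numbers: the finger opening in mm, from 0 to 88.1, then the shift along the tool's x, y, z in mm, then the turn about the tool's z in rad. A call has 1 to 12 rows; each row is the pose to reach, as a shift and turn from the pose commanded when the call began, along the tool's axes at that moment; what a row does not reach only later rows make up. A row lasts 1/12 s, in which the tool goes at most 41.7 mm and 7.16 degrees, less where a joint would pass 70% of its speed; a pose out of reach is approached as far as the arm can. A call with a gripper value outside its range is refused whole. The fingers move at their own pace and stop on an object; "squeeze" is the grip in N (left out, the last holds). Time passes only in rows, so rows that repeat a pose let the fingers close. It gives the time, the measured TCP pose, the force, the opening and the grip force at its end, in the units of the state.
- bot.get_state(): the state, without advancing time (a new reading comes with each control period).
- bot.read_camera(name): name is "scene" or "top"; returns the picture (480x640x3 uint8, red, green, blue); there is no depth.
- bot.camera_info(name): a dict with "camera_matrix" (3x3 intrinsics, pixels), "position" and "orientation" of the camera in the world. Camera axes: x right, y down, z forward; pixel columns grow to the right and rows downward; lengths in m; the calibration is good to about 2 mm. A picture is of the moment at which its call begins. camera_info takes no time and is no camera call.
- bot.finish_job(): hands the job in; it is judged then, once.
Trained networks look in the newest picture that a camera, given by its name, has taken for a name from the list of things; names that differ only in an ending like _2 or _b are one class to them, and where a whole thing is asked for, a point or a joint stands for the part that bears it (a point fixed in the world has none). Each returns a list of dicts, best first, with "conf" (0 to 1); they miss things now and then, are a little off and sometimes report something else, mostly with a low value. They report only what shows in the picture. A call takes as long as a camera call. They do not tell look-alikes from the thing itself.
- bot.spot_in(name, camera): "box" ([left, top, width, height] in pixels, round what is visible of it).
- bot.outline_of(name, camera): "pixels" (480x640 bool, what is visible of it) and "box" ([left, top, width, height] in pixels, round what is visible of it).
- bot.place_of(name, camera): "centre" ([column, row] in pixels: a listed point, or the origin of a listed thing).
The state is a dict: "time_s": time; "qpos": joint angles; "qd": joint speeds; "effort": joint torques, N m; "tool_pos": TCP position; "tcp_rot": TCP orientation; "ft_force": force on the tool from outside, world axes, zero at the start; "wrist_torque": the same for the moment, N m; "finger_gap": finger opening in m; "grasp_force": force on a finger pad.
Only numpy, scipy, OpenCV 4.12 (cv2) and the standard library are available. Lean on these libraries where they do the work, as an engineer would, in place of code of your own. Each camera call takes 0.05 s, during which the arm holds its last target. There are 200 camera calls.

## Working session

There is one attempt and no reset: what is moved stays moved. The work goes in short steps, Python scripts to look and compute and a tool call to move; the robot and the scene stay as the last step left them, time stands still between calls to the robot, and variables do not carry over. Pictures are saved under pics/ and viewed, at most 10 in all, crops included, and the job is handed in when it is done.

Besides the shell and the picture viewer there is one more tool, called after "Emit:" by a JSON object that holds its "method" and its "body". apply_moves: Moves the arm, as the interface text tells. Its arguments: {"type":"object","properties":{"commands":{"type":"array","items":{"type":"array"}},"squeeze":{"type":"number"}},"required":["commands"]}

```bash
mkdir -p pics; ls; cat > h.py <<'E'
import numpy as np, cv2
from workcell import bot
def ray(cam,px):
    i=bot.camera_info(cam);K=np.array(i["camera_matrix"]);R=np.array(i["orientation"]);p=np.array(i["position"])
    d=R@np.linalg.solve(K,[px[0],px[1],1.]);return p,d
def atz(cam,px,z):
    p,d=ray(cam,px);return p+d*(z-p[2])/d[2]
def proj(cam,P):
    i=bot.camera_info(cam);K=np.array(i["camera_matrix"]);R=np.array(i["orientation"]);p=np.array(i["position"])
    c=K@(R.T@(np.array(P)-p));return c[:2]/c[2]
E
python3 - <<'E'
from h import *
np.set_printoptions(precision=3,suppress=True)
for c in("scene","top"):
    im=bot.read_camera(c);cv2.imwrite(f"pics/{c}0.png",im[:,:,::-1]);i=bot.camera_info(c);print(c,i["position"],np.array(i["orientation"]).tolist(),i["camera_matrix"])
    for n in["pot","lid","boss","pin","hook","tbar","spindle","mug","spice_green","spice_dark","garlic"]:
        print(n,[(round(float(d["conf"]),2),np.round(d["centre"],1).tolist()) for d in bot.place_of(n,c)])
s=bot.get_state();print(s)
E
```

```text
pics
scene [ 0.147 -0.815  1.106] [[0.8586041755842972, -0.3904981654964581, 0.3321295717233113], [-0.5123490471947152, -0.6318717201085753, 0.5815811062660975], [-0.017243071300578516, -0.6695142358986336, -0.7425990603422497]] [[608.326   0.    320.558]
 [  0.    608.326 247.638]
 [  0.      0.      1.   ]]
pot [(0.62, [343.8, 302.8])]
lid [(0.91, [235.0, 234.9]), (0.91, [241.4, 318.6]), (0.58, [284.8, 386.0])]
boss [(0.96, [239.8, 307.5]), (0.86, [234.3, 229.2]), (0.82, [279.9, 372.4])]
pin [(0.7, [388.1, 278.2])]
hook [(0.97, [311.1, 224.0]), (0.68, [343.6, 294.2])]
tbar [(0.78, [342.3, 291.2])]
spindle [(0.64, [344.2, 293.4])]
mug [(0.86, [346.6, 219.1])]
spice_green [(0.73, [412.5, 262.2])]
spice_dark [(0.77, [384.5, 250.6])]
garlic []
top [ 0.47  -0.034  1.024] [[0.02812571430455755, -0.9888275530540371, 0.14638652436622757], [-0.9996039454415659, -0.027961185731150553, 0.0031818784016608872], [0.0009468117623118524, -0.14641803991883598, -0.9892223517156358]] [[459.185   0.    308.562]
 [  0.    459.185 231.204]
 [  0.      0.      1.   ]]
pot [(0.62, [346.8, 236.3])]
lid [(0
[... 288 characters left out ...]
4]), (0.35, [427.5, 184.0])]
mug [(0.62, [253.7, 172.2])]
spice_green [(0.75, [348.1, 153.0])]
spice_dark [(0.81, [311.5, 174.3]), (0.66, [299.2, 237.4])]
garlic [(0.69, [426.2, 185.5])]
{'time_s': 1.2, 'qpos': array([ 0.966,  0.181,  1.607, -0.   ,  1.354, -0.206]), 'qd': array([-0.001,  0.001,  0.002, -0.   , -0.   ,  0.002]), 'effort': array([ -0.002, -43.386, -34.216,   0.07 ,   0.032,  -0.   ]), 'tool_pos': array([0.223, 0.53 , 0.239]), 'tcp_rot': array([[-0.922,  0.388,  0.   ],
       [ 0.388,  0.922,  0.   ],
       [-0.   ,  0.   , -1.   ]]), 'ft_force': array([0.453, 1.157, 0.122]), 'wrist_torque': array([0.016, 0.005, 0.001]), 'grasp_force': 0.0, 'finger_gap': 0.08803032876832155}
```

View pics/top0.png

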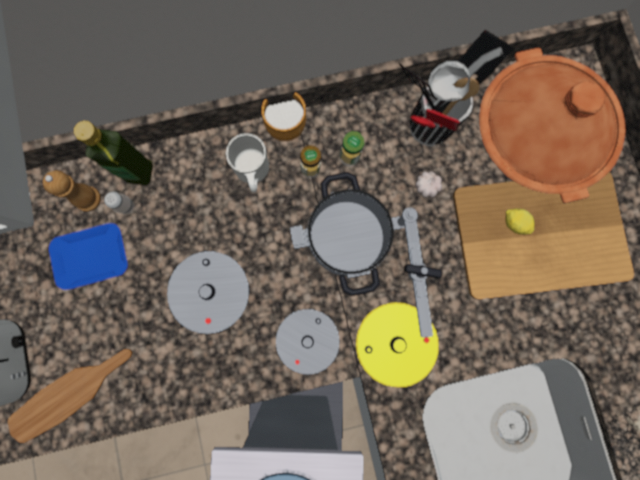

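View pics/scene0.png

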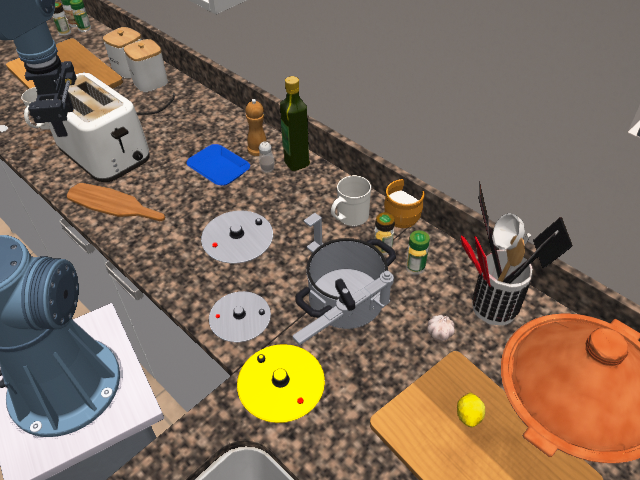

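The top view shows the large grey lid with its boss at (207,291), its valve at (206,263) and its red plug at (208,321). The pot is at (350,233), the pin near (407,216), the T-handle at (422,271), the free end at (427,335) and the hook bracket at (300,237). The scene view agrees: large lid boss at (236,230), pot at (345,280), T-handle at (343,293).

```bash
cat >> h.py <<'E'
def tri(a,b):
    p,d=ray("top",a);q,e=ray("scene",b);d=d/np.linalg.norm(d);e=e/np.linalg.norm(e)
    t=np.linalg.lstsq(np.c_[d,-e],q-p,rcond=None)[0];A=p+t[0]*d;B=q+t[1]*e;return (A+B)/2,np.linalg.norm(A-B)
E
python3 - <<'E'
from h import *
np.set_printoptions(precision=4,suppress=True)
T={"boss":((207,290.9),(234.3,229.2),.042),"lid":((206.5,293.1),(235,234.9),0),"pin":((406,217),(388.1,278.2),.169),"hook":((301.4,239),(311.1,224),.169),"tbar":((420.9,270.1),(342.3,291.2),.209),"pot":((346.8,236.3),(343.8,302.8),0)}
for n,(a,b,z) in T.items(): print(n,*tri(a,b),"top@z",atz("top",a,z),"sc@z",atz("scene",b,z))
for n,c,z,r in(("pot","top",.112,.0875),("lid","top",.016,.089),("lid","scene",.016,.089)):
    bot.read_camera(c)
    for o in bot.outline_of(n,c): 
        m=o["pixels"].astype(np.uint8);cs=max(cv2.findContours(m,0,1)[0],key=cv2.contourArea)[:,0]
        P=np.array([atz(c,p,z) for p in cs])[:,:2];cc,rr=cv2.minEnclosingCircle(P.astype(np.float32));print(n,c,o["conf"],o["box"],cc,rr)
# rim edges: hough on rectified map at z=.112 (2px/mm no: 1mm/px)
im=cv2.imread("pics/top0.png")
def rect(z,cx,cy,h,s=2):
    n=int(2*h*1000*s/1);g=(np.arange(n)-n/2)/1000/s
    W=np.array([proj("top",(cx-v,cy-u,z)) for v in g for u in g]).astype(np.float32).reshape(n,n,2)
    return cv2.remap(im,W,None,cv2.INTER_LINEAR)
a=rect(.112,*atz("top",(350,233),.112)[:2],.15);b=rect(.016,*atz("top",(207,291),.016)[:2],.12)
print(atz("top",(350,233),.112),atz("top",(207,291),.016))
cv2.imwrite("pics/r0.png",np.hstack([a[60:540],b[:480]])[:, :])
for n,g,r in(("pot",a,175),("lid",b,178),("lid",b,178)):
    print(n,g.shape,cv2.HoughCircles(cv2.cvtColor(g,6),cv2.HOUGH_GRADIENT_ALT,1,5,param1=100,param2=.5,minRadius=r-15,maxRadius=r+10))
E
```

```text
boss [0.4787 0.183  0.0375] 0.005066808510793849 top@z [0.481 0.181 0.042] sc@z [0.475  0.1799 0.042 ]
lid [0.4767 0.1879 0.0136] 0.0003774023357786341 top@z [0.4766 0.191  0.    ] sc@z [0.4809 0.2003 0.    ]
pin [ 0.6344 -0.2178  0.1646] 0.010630961662319523 top@z [ 0.6286 -0.2147  0.169 ] sc@z [ 0.6376 -0.2217  0.169 ]
hook [ 0.58   -0.0183  0.1762] 0.00011969434931655482 top@z [ 0.581  -0.0181  0.169 ] sc@z [ 0.5833 -0.0121  0.169 ]
tbar [ 0.5252 -0.231   0.2133] 0.001657508854717132 top@z [ 0.5262 -0.2324  0.209 ] sc@z [ 0.5262 -0.228   0.209 ]
pot [ 0.6088 -0.116  -0.0099] 0.00988474486171808 top@z [ 0.6121 -0.117   0.    ] sc@z [ 0.5998 -0.121   0.    ]
pot top 0.88 [289.9, 172.3, 151.8, 164.9] (0.5615517497062683, -0.16706249117851257) 0.18851980566978455
lid top 0.92 [356.2, 301.1, 80.8, 86.4] (0.3803425431251526, -0.22745263576507568) 0.08936849981546402
lid top 0.86 [273.6, 310.3, 65.5, 64.3] (0.3808308243751526, -0.033973418176174164) 0.06854540854692459
lid top 0.75 [302.0, 147.3, 17.8, 30.8] (0.7802780270576477, -0.029372593387961388) 0.03829628974199295
lid top 0.71 [169.8, 252.6, 77.0, 82.6] (0.4791373610496521, 0.18594452738761902) 0.08872963488101959
lid scene 0.8 [207.2, 290.8, 63.0, 51.6] (0.377800315618515, -0.040768858045339584) 0.06951585412025452
lid scene 0.63 [237.6, 343.8, 85.5, 79.7] (0.37956997752189636, -0.2296372801065445) 0.0891663134098053Traceback (most recent call last):
  File "<stdin>", line 16, in <module>
  File "<stdin>", line 14, in rect
  File "h.py", line 9, in proj
    i=bot.camera_info(cam);K=np.array(i["camera_matrix"]);R=np.array(i["orientation"]);p=np.array(i["position"])
ValueError: time passes only in moves, steps and waits
```

```bash
cat > h2.py <<'E'
import re
s=open('h.py').read()
s=s.replace('bot.camera_info(cam)','INF(cam)').replace('def ray','import functools\n@functools.cache\ndef INF(c): return bot.camera_info(c)\ndef ray',1)
open('h.py','w').write(s)
E
python3 h2.py; cat >> h.py <<'E'
def rect(cam,im,z,cx,cy,h,s=2):
    n=int(2*h*1000*s);g=(np.arange(n)-n/2)/1000/s
    W=np.array([proj(cam,(cx-v,cy-u,z)) for v in g for u in g]).astype(np.float32).reshape(n,n,2)
    return cv2.remap(im,W,None,cv2.INTER_LINEAR)
E
python3 - <<'E'
from h import *
np.set_printoptions(precision=4,suppress=True)
for cam in("top","scene"):
  im=cv2.imread(f"pics/{cam}0.png")
  for n,z,c,h,r in(("pot",.112,(.60,-.118),.14,175),("lid",.016,(.479,.186),.11,178)):
    g=rect(cam,im,z,*c,h);cv2.imwrite(f"pics/r_{n}_{cam}.png",g)
    H=cv2.HoughCircles(cv2.cvtColor(g,6),cv2.HOUGH_GRADIENT_ALT,1,3,param1=100,param2=.3,minRadius=r-25,maxRadius=r+12)
    if H is not None:
      for u,v,rr in H[0][:4]: print(n,cam,c[0]-(v/2-h*1000)/1000,c[1]-(u/2-h*1000)/1000,rr/2)
a=np.hstack([cv2.imread("pics/r_pot_top.png"),cv2.imread("pics/r_pot_scene.png")])
b=np.hstack([cv2.imread("pics/r_lid_top.png"),cv2.imread("pics/r_lid_scene.png")])
b=cv2.copyMakeBorder(b,0,0,0,a.shape[1]-b.shape[1],0)
f=np.vstack([a,b]);cv2.imwrite("pics/rr.png",cv2.resize(f,None,fx=.59,fy=.59,interpolation=cv2.INTER_AREA))
E
```

```text
pot top 0.6075 -0.117 83.205
lid top 0.4795 0.184 88.754105
```

View pics/rr.png

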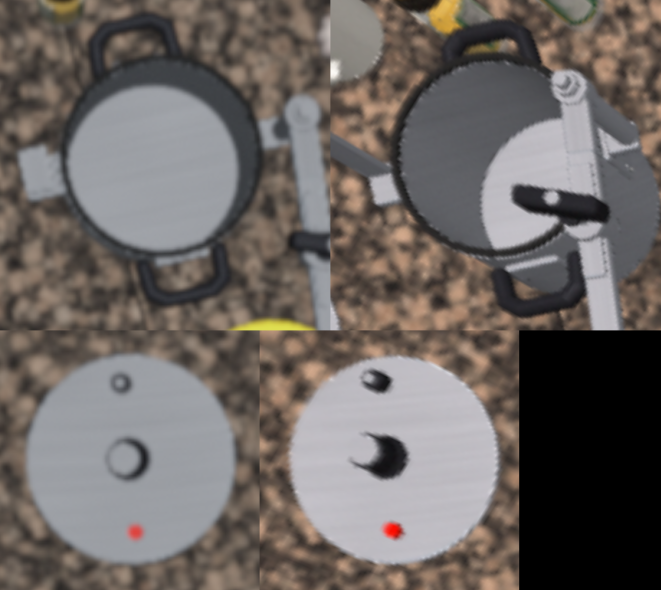

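The rectified views put the lid at about (0.4795, 0.184) with yaw about +0.09 and the pot at about (0.608, -0.116) with yaw about 0.22. The bow stands about 1.48 rad open. I'm moving over the lid now.

Emit:
{"method": "apply_moves", "body": {"commands": [[88,[-371,-219,0],-0.487],[88,[-371,-219,0],-0.487],[88,[-371,-219,0],-0.487],[88,[-371,-219,0],-0.487],[88,[-371,-219,0],-0.487],[88,[-371,-219,0],-0.487],[88,[-371,-219,0],-0.487],[88,[-371,-219,0],-0.487],[88,[-371,-219,0],-0.487],[88,[-371,-219,0],-0.487],[88,[-371,-219,60],-0.487],[88,[-371,-219,100],-0.487]]}}

```text
time_s: 2.5
tool_pos: [0.4828, 0.1846, 0.1628]
tcp_rot: [[-0.996, -0.084, 0.009], [-0.084, 0.996, 0.001], [-0.009, -0.0, -1.0]]
ft_force: [0.4, 0.9, -0.4]
finger_gap: 0.0884
grasp_force: 0.0
```

Emit:
{"method": "apply_moves", "body": {"commands": [[88,[0,0,40],0],[88,[0,0,80],0],[88,[0,0,100],0],[88,[0,0,110],0],[88,[0,0,114],0],[88,[0,0,114],0],[88,[0,0,114],0]]}}

```text
time_s: 3.08
tool_pos: [0.4792, 0.1875, 0.0479]
tcp_rot: [[-0.996, -0.088, 0.003], [-0.088, 0.996, 0.0], [-0.003, 0.0, -1.0]]
ft_force: [0.1, -0.2, -0.2]
finger_gap: 0.0879
grasp_force: 0.0
```

```bash
python3 - <<'E'
from h import *
s=bot.get_state();print(s["tool_pos"],s["tcp_rot"],s["ft_force"],s["qpos"])
im=bot.read_camera("scene");im2=bot.read_camera("top")
cv2.imwrite("pics/g1.png",np.hstack([cv2.resize(im[150:320,130:330,::-1],(400,340)),cv2.resize(im2[210:380,110:310,::-1],(400,340))]))
E
```

```text
[0.47917621 0.18745597 0.04787456] [[-9.96082025e-01 -8.83949176e-02  2.63396886e-03]
 [-8.83943013e-02  9.96085501e-01  3.49720457e-04]
 [-2.65457170e-03  1.15522424e-04 -9.99996470e-01]] [ 0.11653263 -0.2334276  -0.23612044] [ 1.41925815e-01  3.10291975e-01  1.88811163e+00 -3.26416571e-05
  9.40532096e-01 -1.51736160e+00]
```

View pics/g1.png

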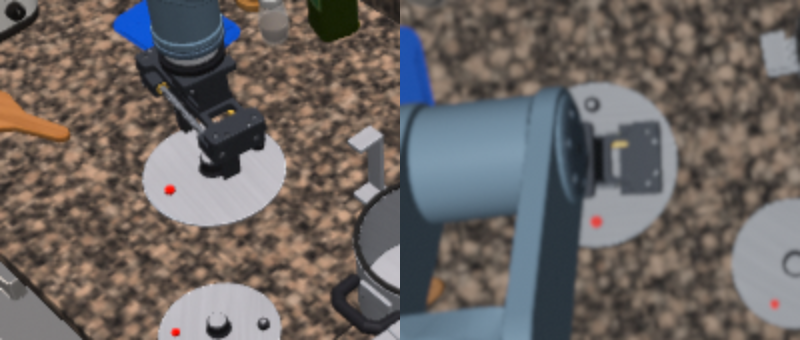

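The gripper is over the boss, with the valve and red plug clear of the fingers, so I'm lowering the last 24 mm and gripping.

Emit:
{"method": "apply_moves", "body": {"commands": [[88,[0,-3,12],0],[88,[0,-3,21],0],[88,[0,-3,24],0],[88,[0,-3,24],0],[20,[0,-3,24],0],[20,[0,-3,24],0],[20,[0,-3,24],0],[20,[0,-3,24],0],[20,[0,-3,24],0],[20,[0,-3,24],0],[20,[0,-3,24],0],[20,[0,-3,24],0]], "squeeze": 55}}

```text
time_s: 4.18
tool_pos: [0.4781, 0.1841, 0.0224]
tcp_rot: [[-0.996, -0.088, 0.0], [-0.088, 0.996, -0.0], [-0.0, -0.0, -1.0]]
ft_force: [0.2, 0.2, 0.4]
finger_gap: 0.0369
grasp_force: 0.0
```

Emit:
{"method": "apply_moves", "body": {"commands": [[20,[0,0,0],0],[20,[0,0,0],0],[20,[0,0,0],0],[20,[0,0,0],0],[20,[0,0,-2],0],[20,[0,0,-10],0],[20,[0,0,-30],0],[20,[0,0,-60],0]]}}

```text
time_s: 4.85
tool_pos: [0.4746, 0.1834, 0.08]
tcp_rot: [[-0.996, -0.088, -0.008], [-0.088, 0.996, -0.001], [0.008, -0.001, -1.0]]
ft_force: [-0.1, 0.5, -7.7]
finger_gap: 0.0289
grasp_force: 55.0
```

Emit:
{"method": "apply_moves", "body": {"commands": [[20,[0,-10,-40],0],[20,[-5,-25,-80],0],[20,[-15,-50,-110],0],[20,[-25,-80,-135],0],[20,[-35,-110,-150],0],[20,[-45,-143,-155],0],[20,[-56,-176,-155],0],[20,[-66,-208,-155],0],[20,[-77,-240,-155],0],[20,[-88,-270,-155],0],[20,[-97,-293,-155],0],[20,[-102,-306,-155],0]]}}

```text
time_s: 5.85
tool_pos: [0.6065, -0.1147, 0.2365]
tcp_rot: [[-0.996, -0.086, -0.002], [-0.086, 0.996, -0.0], [0.002, -0.0, -1.0]]
ft_force: [-0.5, 0.0, -6.5]
finger_gap: 0.0284
grasp_force: 55.0
```

Emit:
{"method": "apply_moves", "body": {"commands": [[20,[0,-4,0],0],[20,[0,-4,0],0],[20,[0,-4,0],0],[20,[0,-4,0],0],[20,[0,-4,0],0]]}}

```text
time_s: 6.27
tool_pos: [0.6066, -0.1142, 0.2374]
tcp_rot: [[-0.996, -0.09, -0.0], [-0.09, 0.996, 0.0], [0.0, 0.0, -1.0]]
ft_force: [-0.2, 0.1, -6.6]
finger_gap: 0.0289
grasp_force: 55.0
```

```bash
python3 - <<'E'
from h import *
s=bot.get_state();t=s["tool_pos"];print(s["time_s"],t,s["tcp_rot"][:,1],s["ft_force"],s["qpos"])
cv2.imwrite("pics/s2.png",bot.read_camera("scene")[:,:,::-1]);cv2.imwrite("pics/t2.png",bot.read_camera("top")[:,:,::-1])
a=cv2.imread("pics/s2.png");zf=t[2]-.0225+.016
g=rect("scene",a,zf,t[0],t[1],.12);g2=rect("top",cv2.imread("pics/t2.png"),zf,t[0],t[1],.12)
f=np.hstack([g,g2]);
for o in(0,480): cv2.circle(f,(o+240,240),178,(0,255,0),1)
cv2.imwrite("pics/r2.png",cv2.resize(f,(800,400),interpolation=cv2.INTER_AREA))
E
```

```text
6.2667 [ 0.60660123 -0.1142106   0.2373847 ] [-8.96165057e-02  9.95976237e-01  4.66875852e-04] [-0.20803034  0.10346111 -6.62129214] [-3.78259141e-01  2.74803274e-01  1.49658501e+00  2.71449355e-04
  1.37071301e+00 -2.03884647e+00]
```

View pics/r2.png

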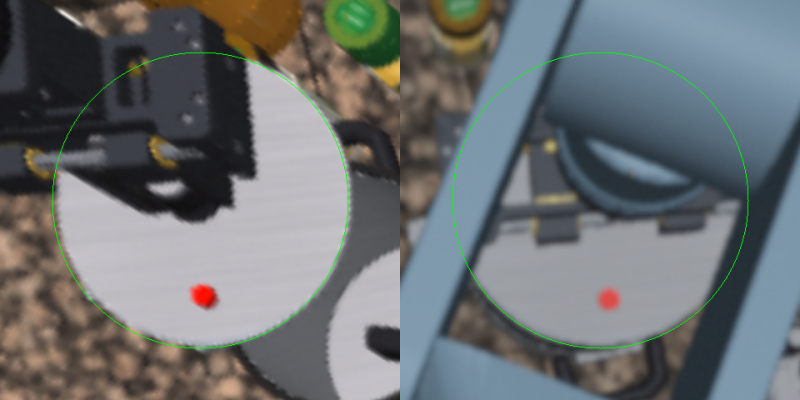

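The circle predicted from the TCP matches the lid's rim in the scene view, so the lid is centred on the TCP. I'm lowering it into the pot.

Emit:
{"method": "apply_moves", "body": {"commands": [[20,[-1,-2,25],0],[20,[-1,-2,55],0],[20,[-1,-2,75],0],[20,[-1,-2,87],0],[20,[-1,-2,95],0],[20,[-1,-2,100],0],[20,[-1,-2,104],0],[20,[-1,-2,104],0],[20,[-1,-2,104],0]]}}

```text
time_s: 7.12
tool_pos: [0.6088, -0.1178, 0.1344]
tcp_rot: [[-0.996, -0.088, 0.002], [-0.088, 0.996, -0.001], [-0.001, -0.001, -1.0]]
ft_force: [-0.4, -0.1, -7.0]
finger_gap: 0.0288
grasp_force: 55.0
```

Emit:
{"method": "apply_moves", "body": {"commands": [[20,[0,1,2],0],[20,[0,1,4],0],[20,[0,1,6],0],[20,[0,1,7],0],[20,[0,1,8],0],[20,[0,1,9],0],[20,[0,1,9],0]]}}

```text
time_s: 7.7
tool_pos: [0.6081, -0.1166, 0.1264]
tcp_rot: [[-0.996, -0.088, -0.0], [-0.088, 0.996, -0.0], [0.0, -0.0, -1.0]]
ft_force: [-7.9, 2.3, 8.0]
finger_gap: 0.0289
grasp_force: 55.0
```

Emit:
{"method": "apply_moves", "body": {"commands": [[88,[0,0,0],0],[88,[0,0,0],0],[88,[0,0,0],0],[88,[0,0,0],0],[88,[0,0,-1],0],[88,[0,0,-3],0],[88,[0,0,-25],0],[88,[0,0,-65],0],[88,[0,0,-105],0],[88,[0,0,-145],0],[88,[0,0,-150],0]]}}

```text
time_s: 8.62
tool_pos: [0.6114, -0.1178, 0.2837]
tcp_rot: [[-0.996, -0.088, 0.012], [-0.088, 0.996, -0.005], [-0.012, -0.006, -1.0]]
ft_force: [1.1, -1.3, 1.1]
finger_gap: 0.088
grasp_force: 0.0
```

The lid is seated: contact came at TCP z 0.1264, as expected. Next I go to the trailing side of the bow with the fingers closed.

Emit:
{"method": "apply_moves", "body": {"commands": [[0,[151,-155,0],0],[0,[151,-155,0],0],[0,[151,-155,0],0],[0,[151,-155,0],0],[0,[151,-155,0],0],[0,[151,-155,0],0],[0,[151,-155,0],0],[0,[151,-155,0],0],[0,[151,-155,0],0],[0,[151,-155,0],0]]}}

```text
time_s: 9.45
tool_pos: [0.4723, -0.283, 0.2743]
tcp_rot: [[-0.996, -0.09, 0.0], [-0.09, 0.996, 0.0], [-0.0, 0.0, -1.0]]
ft_force: [0.2, -0.2, -0.3]
finger_gap: 0.0233
grasp_force: 0.0
```

```bash
python3 - <<'E'
from h import *
np.set_printoptions(precision=4,suppress=True)
s=bot.get_state();print(s["time_s"],s["tool_pos"],s["tcp_rot"][:,1],s["finger_gap"],s["qpos"])
for c in("scene","top"):
    im=bot.read_camera(c);cv2.imwrite(f"pics/{c}3.png",im[:,:,::-1])
    for n in["pin","hook","tbar","boss"]: print(c,n,[(round(float(d["conf"]),2),np.round(d["centre"],1).tolist(),atz(c,d["centre"],dict(pin=.169,hook=.169,tbar=.208,boss=.146)[n])[:2]) for d in bot.place_of(n,c)])
print("end",atz("top",(426,335),.172))
cv2.imwrite("pics/v3.png",np.hstack([cv2.imread("pics/scene3.png")[150:400,200:450],cv2.imread("pics/top3.png")[140:390,230:480]]))
E
```

```text
9.45 [ 0.4723 -0.283   0.2743] [-0.0902  0.9959  0.0003] 0.023282375239856993 [-0.7556  0.0975  1.628   0.0004  1.4162 -2.4168]
scene pin [(0.88, [386.3, 277.6], array([ 0.6354, -0.2186]))]
scene hook []
scene tbar []
scene boss [(0.71, [351.8, 259.3], array([ 0.6145, -0.1259])), (0.68, [280.1, 372.6], array([ 0.3593, -0.2846])), (0.65, [238.5, 309.4], array([ 0.3564, -0.1187])), (0.42, [381.4, 252.6], array([ 0.6776, -0.1429]))]
top pin [(0.74, [408.4, 214.4], array([ 0.6337, -0.2193]))]
top hook [(0.72, [298.3, 235.1], array([ 0.5883, -0.0121]))]
top tbar [(0.84, [421.8, 271.9], array([ 0.5232, -0.2342])), (0.25, [300.5, 238.8], array([ 0.5763, -0.0172]))]
top boss [(0.86, [306.1, 339.0], array([ 0.3959, -0.0322])), (0.63, [354.2, 226.4], array([ 0.6115, -0.1192])), (0.6, [398.2, 345.3], array([ 0.3893, -0.2043]))]
end [ 0.4113 -0.2497  0.172 ]
```

View pics/v3.png

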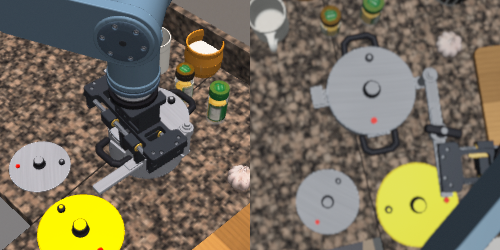

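The lid sits centred in the pot. The bow runs from the pin at (0.634, -0.219) at angle 3.28. I'm descending beside it, then will compute the arc.

Emit:
{"method": "apply_moves", "body": {"commands": [[0,[0,-8,10],0],[0,[0,-8,30],0],[0,[0,-8,60],0],[0,[0,-8,85],0],[0,[0,-8,99],0],[0,[0,-8,106],0],[0,[0,-8,107],0],[0,[0,-8,107],0]]}}

```text
time_s: 10.62
tool_pos: [0.472, -0.2927, 0.1673]
tcp_rot: [[-0.996, -0.088, -0.0], [-0.088, 0.996, 0.0], [0.0, 0.0, -1.0]]
ft_force: [-0.2, 0.4, 0.4]
finger_gap: 0.0002
grasp_force: 0.0
```

```bash
python3 - <<'E'
from h import *
s=bot.get_state();t=s["tool_pos"];R=s["tcp_rot"];print(t,s["finger_gap"],s["ft_force"])
pin=np.array([.634,-.219]);a0=np.arctan2(R[1,1],R[0,1])
ths=np.arange(3.28,1.7,-.12)
for th in ths:
    u=np.array([np.cos(th),np.sin(th)]);n=np.array([-u[1],u[0]])
    d=np.r_[pin+.165*u+.0285*n-t[:2],0]@R
    print(round(th,2),np.round(d[:2]*1000).astype(int).tolist(),round(a0-(th+np.pi/2-np.pi),2))
E
```

```text
[ 0.47203102 -0.29265794  0.16726238] 0.0001695422066175722 [-0.1641252   0.42570339  0.38473984]
3.28 [-4, 22] -0.05
3.16 [-1, 42] 0.07
3.04 [0, 62] 0.19
2.92 [-2, 82] 0.31
2.8 [-6, 102] 0.43
2.68 [-12, 121] 0.55
2.56 [-21, 139] 0.67
2.44 [-31, 156] 0.79
2.32 [-44, 172] 0.91
2.2 [-58, 186] 1.03
2.08 [-74, 198] 1.15
1.96 [-92, 208] 1.27
1.84 [-110, 216] 1.39
1.72 [-129, 222] 1.51
```

Emit:
{"method": "apply_moves", "body": {"commands": [[0,[-3,12,0],0],[0,[-4,22,0],0],[0,[-1,42,0],0.07],[0,[0,62,0],0.19],[0,[-2,82,0],0.31],[0,[-6,102,0],0.43],[0,[-12,121,0],0.55],[0,[-21,139,0],0.67],[0,[-31,156,0],0.79],[0,[-44,172,0],0.91],[0,[-58,186,0],1.03],[0,[-66,192,0],1.09]]}}

```text
time_s: 11.62
tool_pos: [0.5219, -0.0929, 0.1688]
tcp_rot: [[-0.535, 0.845, 0.002], [0.845, 0.535, -0.001], [-0.002, 0.001, -1.0]]
ft_force: [-3.5, -1.2, 2.1]
finger_gap: 0.0006
grasp_force: 1.2
```

```bash
python3 - <<'E'
from h import *
s=bot.get_state();t=s["tool_pos"];R=s["tcp_rot"];print(t,s["ft_force"],s["wrist_torque"],s["qpos"])
pin=np.array([.634,-.219]);a0=np.arctan2(R[1,1],R[0,1])
for th in np.arange(2.12,1.7,-.04):
    u=np.array([np.cos(th),np.sin(th)]);n=np.array([-u[1],u[0]])
    d=np.r_[pin+.165*u+.0285*n-t[:2],0]@R
    print(round(th,2),np.round(d[:2]*1000).astype(int).tolist(),round(a0-(th+np.pi/2-np.pi),2))
E
```

```text
[ 0.52189377 -0.09289083  0.1688371 ] [-3.49932756 -1.2488596   2.05981944] [-0.19994214  0.23754326 -0.00342856] [-4.00201867e-01  1.54752832e-01  1.78668525e+00 -6.47409840e-05
  1.19787627e+00 -9.65084097e-01]
2.12 [-1, 1] 0.02
2.08 [0, 8] 0.06
2.04 [0, 15] 0.1
2.0 [1, 21] 0.14
1.96 [1, 28] 0.18
1.92 [1, 35] 0.22
1.88 [0, 41] 0.26
1.84 [0, 48] 0.3
1.8 [-1, 55] 0.34
1.76 [-3, 61] 0.38
1.72 [-4, 68] 0.42
```

Emit:
{"method": "apply_moves", "body": {"commands": [[0,[0,8,0],0.06],[0,[0,15,0],0.1],[0,[1,21,0],0.14],[0,[1,28,0],0.18],[0,[1,35,0],0.22],[0,[0,41,0],0.26],[0,[0,46,0],0.29],[0,[0,49,0],0.31],[0,[0,49,0],0.31]]}}

```text
time_s: 12.37
tool_pos: [0.5626, -0.0679, 0.1682]
tcp_rot: [[-0.257, 0.967, 0.001], [0.967, 0.257, -0.0], [-0.001, 0.001, -1.0]]
ft_force: [-0.3, -0.7, -0.1]
finger_gap: 0.0004
grasp_force: 0.0
```

Emit:
{"method": "apply_moves", "body": {"commands": [[0,[0,2,0],0.01],[0,[0,4,0],0.02],[0,[0,5,0],0.03]]}}

```text
time_s: 12.62
tool_pos: [0.5668, -0.0671, 0.1675]
tcp_rot: [[-0.226, 0.974, -0.0], [0.974, 0.226, 0.0], [0.001, -0.0, -1.0]]
ft_force: [-2.2, 1.2, 0.3]
finger_gap: 0.0002
grasp_force: 1.1
```

Emit:
{"method": "apply_moves", "body": {"commands": [[0,[0,1,0],0],[0,[0,2,0],0.01]]}}

```text
time_s: 12.78
tool_pos: [0.5687, -0.0669, 0.1672]
tcp_rot: [[-0.217, 0.976, -0.001], [0.976, 0.217, 0.0], [0.0, -0.0, -1.0]]
ft_force: [-2.3, 1.4, 0.8]
finger_gap: 0.0004
grasp_force: 1.1
```

Emit:
{"method": "apply_moves", "body": {"commands": [[0,[0,1,0],0],[0,[0,2,0],0]]}}

```text
time_s: 12.95
tool_pos: [0.5708, -0.0665, 0.1672]
tcp_rot: [[-0.217, 0.976, -0.0], [0.976, 0.217, 0.0], [0.0, -0.0, -1.0]]
ft_force: [-2.5, 1.8, 0.2]
finger_gap: 0.0005
grasp_force: 1.1
```

Emit:
{"method": "apply_moves", "body": {"commands": [[0,[0,1,0],0.01],[0,[0,2,0],0.02]]}}

```text
time_s: 13.12
tool_pos: [0.5722, -0.0661, 0.1671]
tcp_rot: [[-0.197, 0.98, -0.002], [0.98, 0.197, 0.0], [0.001, -0.002, -1.0]]
ft_force: [-8.4, 1.5, 4.3]
finger_gap: 0.0006
grasp_force: 4.1
```

Emit:
{"method": "apply_moves", "body": {"commands": [[0,[0,1,0],0.0],[0,[0,2,0],0.0]]}}

```text
time_s: 13.28
tool_pos: [0.5724, -0.066, 0.1671]
tcp_rot: [[-0.197, 0.98, -0.006], [0.98, 0.197, -0.0], [0.001, -0.006, -1.0]]
ft_force: [-16.8, -1.5, 9.8]
finger_gap: 0.0002
grasp_force: 8.8
```

Emit:
{"method": "apply_moves", "body": {"commands": [[0,[0,1,0],0.01],[0,[0,2,0],0.01]]}}

```text
time_s: 13.45
tool_pos: [0.5725, -0.0658, 0.167]
tcp_rot: [[-0.187, 0.982, -0.011], [0.982, 0.187, -0.001], [0.001, -0.011, -1.0]]
ft_force: [-25.4, -2.2, 15.2]
finger_gap: 0.0004
grasp_force: 13.4
```

The force rose sharply at a fixed pose, so the bow is at its stop. I'm backing off and rising.

Emit:
{"method": "apply_moves", "body": {"commands": [[0,[0,-15,0],0],[0,[0,-40,0],0],[60,[0,-55,-30],0],[60,[0,-60,-70],0],[60,[0,-70,-110],0],[60,[0,-100,-125],0],[60,[0,-130,-125],0],[60,[0,-130,-125],0]]}}

```text
time_s: 14.12
tool_pos: [0.4471, -0.0907, 0.2942]
tcp_rot: [[-0.186, 0.982, 0.003], [0.982, 0.186, -0.003], [-0.003, 0.002, -1.0]]
ft_force: [0.4, 0.3, -1.0]
finger_gap: 0.0384
grasp_force: 0.0
```

```bash
python3 - <<'E'
from h import *
np.set_printoptions(precision=4,suppress=True)
s=bot.get_state();print(s["time_s"],s["tool_pos"],s["tcp_rot"][:,1],s["finger_gap"],s["qpos"],s["wrist_torque"])
for c in("scene","top"):
    im=bot.read_camera(c);cv2.imwrite(f"pics/{c}4.png",im[:,:,::-1])
    for n in["pin","hook","tbar","spindle","boss"]: print(c,n,[(round(float(d["conf"]),2),np.round(d["centre"],1).tolist(),atz(c,d["centre"],dict(pin=.169,hook=.169,boss=.146).get(n,.208))[:2]) for d in bot.place_of(n,c)])
f=np.hstack([rect(c,cv2.imread(f"pics/{c}4.png"),.219,.61,-.115,.1) for c in("scene","top")])
for o in(200,600): cv2.drawMarker(f,(o,200),(0,255,0),0,12)
cv2.imwrite("pics/v4.png",f)
E
```

```text
14.1167 [ 0.4471 -0.0907  0.2942] [0.9825 0.1865 0.0022] 0.038355834252081784 [-0.4604 -0.1428  1.8236 -0.0012  1.457  -0.6479] [-0.0914 -0.0341 -0.0228]
scene pin [(0.83, [389.6, 275.2], array([ 0.6445, -0.217 ]))]
scene hook [(0.67, [311.8, 224.1], array([ 0.5845, -0.0131]))]
scene tbar [(0.71, [346.8, 235.5], array([ 0.6102, -0.1116]))]
scene spindle [(0.51, [344.9, 266.7], array([ 0.5627, -0.1793]))]
scene boss [(0.96, [281.1, 374.5], array([ 0.359, -0.289])), (0.91, [348.0, 260.4], array([ 0.6062, -0.1243])), (0.69, [236.5, 307.7], array([ 0.3548, -0.1129]))]
top pin [(0.79, [409.5, 218.4], array([ 0.6261, -0.2213]))]
top hook [(0.75, [299.0, 238.1], array([ 0.5826, -0.0136]))]
top tbar [(0.68, [356.8, 220.0], array([ 0.6133, -0.1177]))]
top spindle [(0.69, [359.9, 221.3], array([ 0.6111, -0.1233])), (0.34, [312.3, 170.5], array([ 0.7031, -0.035 ]))]
top boss [(0.97, [308.5, 336.6], array([ 0.4004, -0.0366])), (0.93, [354.5, 227.2], array([ 0.61  , -0.1198]))]
```

View pics/v4.png

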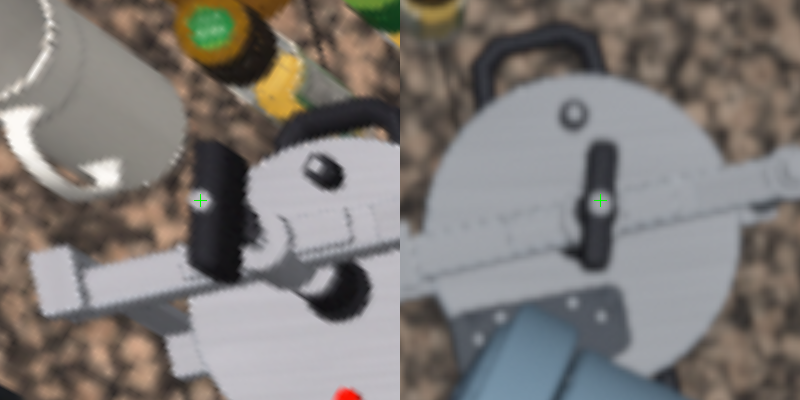

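In both views rectified at z 0.219, the screw end sits on the marker, so the handle is at (0.610, -0.115) with its bar axis at about -0.06 rad. The bow is closed under the hook. I'm moving over the handle.

Emit:
{"method": "apply_moves", "body": {"commands": [[60,[-5,16,3],-0.12],[60,[-10,32,6],-0.24],[60,[-16,48,9],-0.36],[60,[-22,64,12],-0.48],[60,[-28,80,15],-0.6],[60,[-34,98,18],-0.72],[60,[-40,116,20],-0.84],[60,[-46,132,22],-0.96],[60,[-52,146,24],-1.08],[60,[-54,153,24],-1.2],[60,[-54,156,24],-1.32],[60,[-54,156,24],-1.327]]}}

```text
time_s: 15.72
tool_pos: [0.613, -0.1135, 0.2676]
tcp_rot: [[-0.999, 0.05, -0.001], [0.05, 0.999, 0.0], [0.001, 0.0, -1.0]]
ft_force: [-0.3, 0.4, 0.9]
finger_gap: 0.0596
grasp_force: 0.0
```

Emit:
{"method": "apply_moves", "body": {"commands": [[60,[0,0,0],0],[60,[0,0,0],0],[60,[0,0,0],0]]}}

```text
time_s: 15.97
tool_pos: [0.6122, -0.1135, 0.2684]
tcp_rot: [[-0.998, 0.057, -0.0], [0.057, 0.998, -0.0], [0.0, -0.0, -1.0]]
ft_force: [0.3, 1.3, -0.4]
finger_gap: 0.0598
grasp_force: 0.0
```

Emit:
{"method": "apply_moves", "body": {"commands": [[60,[2,-1,20],0],[60,[2,-1,45],0],[60,[2,-1,60],0],[60,[2,-1,66],0],[60,[2,-1,67],0],[10,[2,-1,67],0],[10,[2,-1,67],0],[10,[2,-1,67],0],[10,[2,-1,67],0],[10,[2,-1,67],0],[10,[2,-1,67],0],[10,[2,-1,67],0]], "squeeze": 60}}

```text
time_s: 16.97
tool_pos: [0.6106, -0.1159, 0.2018]
tcp_rot: [[-0.998, 0.055, 0.001], [0.055, 0.998, -0.003], [-0.001, -0.003, -1.0]]
ft_force: [-0.7, -10.8, -1.0]
finger_gap: 0.0153
grasp_force: 42.8
```

Emit:
{"method": "apply_moves", "body": {"commands": [[10,[0,0,0],0],[10,[0,0,0],0],[10,[0,0,0],0],[10,[0,0,0],0]]}}

```text
time_s: 17.3
tool_pos: [0.6106, -0.116, 0.2017]
tcp_rot: [[-0.998, 0.056, 0.001], [0.056, 0.998, -0.002], [-0.001, -0.002, -1.0]]
ft_force: [-0.8, -4.7, 0.5]
finger_gap: 0.0157
grasp_force: 60.0
```

```bash
cat > st.py <<'E'
from h import *
np.set_printoptions(precision=3,suppress=True)
s=bot.get_state();print(s["time_s"],s["tool_pos"],"yaw",np.arctan2(s["tcp_rot"][1,1],s["tcp_rot"][0,1]),"F",s["ft_force"],"M",s["wrist_torque"],"q6",s["qpos"][5],"e6",s["effort"][5],s["finger_gap"])
E
python3 st.py
```

```text
17.3 [ 0.611 -0.116  0.202] yaw 1.5152607409423606 F [-0.808 -4.652  0.546] M [-0.739  0.048 -0.011] q6 -1.8920800283936408 e6 -0.02532030106522143 0.015698594112474564
```

The handle is gripped. I'm turning it clockwise in stages, following the thread at 2.2 mm/rad.

Emit:
{"method": "apply_moves", "body": {"commands": [[10,[0,0,0],0.05],[10,[0,0,0.2],0.1],[10,[0,0,0.4],0.2],[10,[0,0,0.7],0.3],[10,[0,0,0.9],0.4],[10,[0,0,1.1],0.5]]}}

```text
time_s: 17.8
tool_pos: [0.6104, -0.1166, 0.2009]
tcp_rot: [[-0.847, 0.531, 0.0], [0.531, 0.847, -0.004], [-0.002, -0.003, -1.0]]
ft_force: [-2.6, -6.9, 1.9]
finger_gap: 0.0159
grasp_force: 60.0
```

```bash
python3 st.py
```

```text
17.8 [ 0.61  -0.117  0.201] yaw 1.010842895144075 F [-2.618 -6.858  1.902] M [-1.183  0.263  0.307] q6 -1.387700890499636 e6 -1.2644977122545242 0.015855941753120547
```

Emit:
{"method": "apply_moves", "body": {"commands": [[10,[0,0,0.2],0.1],[10,[0,0,0.4],0.2],[10,[0,0,0.7],0.3],[10,[0,0,0.9],0.4]]}}

```text
time_s: 18.13
tool_pos: [0.6101, -0.117, 0.2]
tcp_rot: [[-0.573, 0.819, -0.0], [0.819, 0.573, -0.004], [-0.003, -0.003, -1.0]]
ft_force: [-3.4, -9.5, 2.1]
finger_gap: 0.0159
grasp_force: 60.0
```

```bash
python3 st.py
```

```text
18.1333 [ 0.61  -0.117  0.2  ] yaw 0.6106786255997667 F [-3.402 -9.545  2.098] M [-1.335  0.595  0.341] q6 -0.9877028168279164 e6 -1.264619641005993 0.015898098587680033
```

Emit:
{"method": "apply_moves", "body": {"commands": [[10,[-0.4,-0.3,0.2],0.1],[10,[-0.8,-0.6,0.4],0.2],[10,[-0.8,-0.6,0.7],0.3]]}}

```text
time_s: 18.38
tool_pos: [0.6097, -0.1173, 0.1992]
tcp_rot: [[-0.306, 0.952, -0.001], [0.952, 0.306, -0.003], [-0.002, -0.002, -1.0]]
ft_force: [-4.9, -5.6, 4.4]
finger_gap: 0.0155
grasp_force: 60.0
```

```bash
python3 st.py
```

```text
18.3833 [ 0.61  -0.117  0.199] yaw 0.3109504730320216 F [-4.869 -5.646  4.416] M [-0.907  0.775  0.352] q6 -0.6893216058017555 e6 -1.280485913157463 0.015519538759556797
```

Emit:
{"method": "apply_moves", "body": {"commands": [[10,[-0.2,-0.4,0],0.1],[10,[-0.3,-0.6,0.1],0.2],[10,[-0.3,-0.6,0.4],0.3]]}}

```text
time_s: 18.63
tool_pos: [0.6093, -0.1173, 0.1986]
tcp_rot: [[-0.011, 1.0, -0.001], [1.0, 0.011, -0.002], [-0.002, -0.001, -1.0]]
ft_force: [-3.9, -4.5, 2.8]
finger_gap: 0.0155
grasp_force: 60.0
```

```bash
python3 st.py
```

```text
18.6333 [ 0.609 -0.117  0.199] yaw 0.01106921549327055 F [-3.861 -4.494  2.794] M [-0.764  0.709  0.346] q6 -0.3902559823202457 e6 -1.2767663598060608 0.015515662743317686
```

Emit:
{"method": "apply_moves", "body": {"commands": [[10,[0,0,0.2],0.1],[10,[0,0,0.4],0.2],[10,[0,0,0.7],0.3]]}}

```text
time_s: 18.88
tool_pos: [0.6089, -0.1173, 0.1979]
tcp_rot: [[0.285, 0.959, -0.002], [0.959, -0.285, -0.002], [-0.003, -0.001, -1.0]]
ft_force: [-6.6, -4.3, 4.4]
finger_gap: 0.0155
grasp_force: 60.0
```

```bash
python3 st.py
```

```text
18.8833 [ 0.609 -0.117  0.198] yaw -0.2888720038341417 F [-6.565 -4.328  4.421] M [-0.747  1.034  0.326] q6 -0.09024375948014582 e6 -1.2737520039081573 0.015513044810658152
```

Emit:
{"method": "apply_moves", "body": {"commands": [[10,[0,0,0.2],0.1],[10,[0,0,0.4],0.2],[10,[0,0,0.6],0.3]]}}

```text
time_s: 19.13
tool_pos: [0.6086, -0.1172, 0.1972]
tcp_rot: [[0.555, 0.832, -0.003], [0.832, -0.555, -0.002], [-0.003, -0.001, -1.0]]
ft_force: [-7.7, -4.1, 5.1]
finger_gap: 0.0157
grasp_force: 60.0
```

```bash
python3 st.py
```

```text
19.1333 [ 0.609 -0.117  0.197] yaw -0.5888355092914447 F [-7.653 -4.145  5.143] M [-0.764  1.218  0.284] q6 0.20973353789066598 e6 -1.274777501821518 0.015667361501260725
```

Emit:
{"method": "apply_moves", "body": {"commands": [[10,[-0.6,-0.3,0],0.1],[10,[-1.3,-0.5,0],0.2],[10,[-1.3,-0.5,0.2],0.3],[10,[-1.3,-0.5,0.2],0.3]]}}

```text
time_s: 19.47
tool_pos: [0.6082, -0.117, 0.1967]
tcp_rot: [[0.775, 0.632, -0.001], [0.632, -0.775, -0.0], [-0.001, -0.001, -1.0]]
ft_force: [-2.5, -1.3, 0.8]
finger_gap: 0.0156
grasp_force: 60.0
```

```bash
python3 st.py
```

```text
19.4667 [ 0.608 -0.117  0.197] yaw -0.8871721626471348 F [-2.504 -1.289  0.784] M [-0.271  0.592  0.311] q6 0.5064730587071135 e6 1.6801703721284866 0.015578186038517768
```

Emit:
{"method": "apply_moves", "body": {"commands": [[10,[0,0,0.2],0.1],[10,[0,0,0.4],0.2],[10,[0,0,0.6],0.3],[10,[0,0,0.6],0.3]]}}

```text
time_s: 19.8
tool_pos: [0.608, -0.1166, 0.1961]
tcp_rot: [[0.926, 0.377, -0.002], [0.377, -0.926, 0.0], [-0.002, -0.001, -1.0]]
ft_force: [-6.2, -0.5, 2.6]
finger_gap: 0.0156
grasp_force: 60.0
```

```bash
python3 st.py
```

```text
19.8 [ 0.608 -0.117  0.196] yaw -1.1840834874738495 F [-6.166 -0.472  2.628] M [-0.062  0.924  0.29 ] q6 0.8036020233584531 e6 1.712649017572403 0.015561313287317514
```

Emit:
{"method": "apply_moves", "body": {"commands": [[10,[0,0,0.2],0.1],[10,[0,0,0.4],0.2],[10,[0,0,0.6],0.3],[10,[0,0,0.6],0.3]]}}

```text
time_s: 20.13
tool_pos: [0.6079, -0.1163, 0.196]
tcp_rot: [[0.996, 0.088, -0.002], [0.088, -0.996, 0.0], [-0.002, -0.001, -1.0]]
ft_force: [-6.2, 0.6, 6.3]
finger_gap: 0.0155
grasp_force: 60.0
```

```bash
python3 st.py
```

```text
20.1333 [ 0.608 -0.116  0.196] yaw -1.4826776890945985 F [-6.202  0.634  6.329] M [0.129 1.277 0.364] q6 1.1024346264440035 e6 1.7031614854931831 0.015539230878739417
```

Emit:
{"method": "apply_moves", "body": {"commands": [[10,[-0.5,0,0],0.1],[10,[-1,0,0],0.2],[10,[-1,0,0],0.2],[10,[-1,0,0],0.2]]}}

```text
time_s: 20.47
tool_pos: [0.6078, -0.1161, 0.196]
tcp_rot: [[0.994, -0.106, 0.0], [-0.106, -0.994, 0.001], [0.0, -0.001, -1.0]]
ft_force: [-3.6, 2.9, 5.3]
finger_gap: 0.0158
grasp_force: 60.0
```

```bash
python3 st.py
```

```text
20.4667 [ 0.608 -0.116  0.196] yaw -1.6770005875142249 F [-3.612  2.917  5.314] M [0.566 0.688 0.376] q6 1.2960522528468854 e6 0.7204714044928551 0.015769914722338522
```

Emit:
{"method": "apply_moves", "body": {"commands": [[10,[0,-0.3,0],0.1],[10,[0,-0.6,0],0.2],[10,[0,-0.6,0],0.2],[10,[0,-0.6,0],0.2]]}}

```text
time_s: 20.8
tool_pos: [0.6078, -0.1158, 0.1959]
tcp_rot: [[0.954, -0.301, 0.0], [-0.301, -0.954, 0.0], [-0.0, -0.0, -1.0]]
ft_force: [-2.9, 3.4, 5.3]
finger_gap: 0.0153
grasp_force: 60.0
```

```bash
python3 st.py
```

```text
20.8 [ 0.608 -0.116  0.196] yaw -1.8767050689247369 F [-2.91   3.389  5.296] M [0.428 0.738 0.493] q6 1.496567151478075 e6 0.7030731998383999 0.015287055820422429
```

Emit:
{"method": "apply_moves", "body": {"commands": [[10,[0,0,0],0]]}}

```text
time_s: 20.88
tool_pos: [0.6079, -0.1158, 0.196]
tcp_rot: [[0.954, -0.301, 0.0], [-0.301, -0.954, 0.0], [0.0, -0.0, -1.0]]
ft_force: [-4.3, 2.9, 5.0]
finger_gap: 0.0153
grasp_force: 60.0
```

```bash
python3 - <<'E'
from h import *
for k in range(8):
    bot.read_camera("top");s=bot.get_state();print(np.round(s["wrist_torque"],3),np.round(s["ft_force"],1),np.round(s["qpos"][5],3))
E
```

```text
[0.556 0.719 0.514] [-4.1  3.6  5.4] 1.496
[0.506 0.682 0.474] [-3.4  3.6  5. ] 1.496
[0.528 0.665 0.488] [-2.7  2.9  5.2] 1.496
[0.5   0.733 0.46 ] [-4.1  2.3  5.4] 1.496
[0.459 0.65  0.47 ] [-3.1  3.5  5.3] 1.496
[0.52  0.709 0.458] [-2.4  3.6  5.6] 1.496
[0.456 0.78  0.483] [-3.2  2.7  6.1] 1.496
[0.483 0.7   0.441] [-3.3  3.4  6.5] 1.496
```

The mean torque at rest is 0.475 N m, so I'm adding a touch more.

Emit:
{"method": "apply_moves", "body": {"commands": [[10,[0,0,-0.3],0.05],[10,[0,0,-0.5],0.1],[10,[0,0,-0.5],0.1]]}}

```text
time_s: 21.53
tool_pos: [0.6079, -0.1157, 0.196]
tcp_rot: [[0.918, -0.397, 0.0], [-0.397, -0.918, 0.001], [-0.0, -0.001, -1.0]]
ft_force: [-2.4, 2.9, 3.3]
finger_gap: 0.0154
grasp_force: 60.0
```

```bash
python3 - <<'E'
from h import *
a=[]
for k in range(12):
    bot.read_camera("top");s=bot.get_state();a.append(np.r_[s["wrist_torque"],s["ft_force"]])
print(np.mean(a,0),s["qpos"][5],s["tool_pos"])
E
```

```text
[ 0.7837353   0.35124734  0.51145493 -1.22068835  4.71460369  2.58396555] 1.6018123140549272 [ 0.60790175 -0.11577186  0.19597541]
```

The reading is about 0.51 N m raw, or about 0.49 after bias. I'm releasing and retreating.

Emit:
{"method": "apply_moves", "body": {"commands": [[60,[0,0,0],0],[60,[0,0,0],0],[60,[0,0,0],0],[60,[0,0,0],0],[60,[0,0,-5],0],[60,[0,0,-25],0],[60,[0,0,-60],0],[60,[0,0,-100],0],[60,[-40,0,-110],0],[60,[-80,0,-110],0],[60,[-120,0,-110],0],[60,[-150,0,-110],0]]}}

```text
time_s: 23.13
tool_pos: [0.4684, -0.0552, 0.3065]
tcp_rot: [[0.916, -0.401, 0.001], [-0.401, -0.916, -0.0], [0.001, 0.0, -1.0]]
ft_force: [0.9, -1.0, 0.1]
finger_gap: 0.06
grasp_force: 0.0
```

Emit:
{"method": "apply_moves", "body": {"commands": [[60,[-40,0,0],0],[60,[-60,0,0],0],[60,[-60,0,0],0]]}}

```text
time_s: 23.38
tool_pos: [0.4129, -0.0305, 0.3067]
tcp_rot: [[0.916, -0.401, 0.001], [-0.401, -0.916, -0.0], [0.001, 0.0, -1.0]]
ft_force: [0.3, -1.1, 0.3]
finger_gap: 0.0602
grasp_force: 0.0
```

```bash
python3 - <<'E'
from h import *
print(bot.get_state()["tool_pos"])
a=bot.read_camera("scene")[:,:,::-1];b=bot.read_camera("top")[:,:,::-1]
cv2.imwrite("pics/v5.png",cv2.resize(np.hstack([a[140:400,200:460],b[110:370,230:490]]),(800,400)))
E
```

```text
[ 0.41294394 -0.03052748  0.30669072]
```

View pics/v5.png

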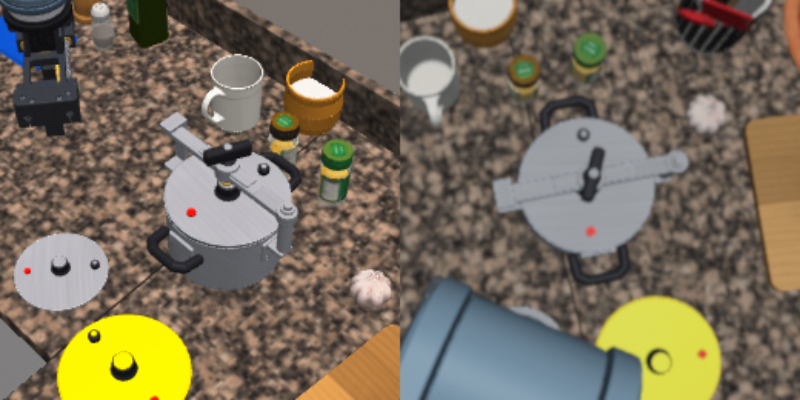

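The lid is level on the pot, the bow is under the hook, the screw is down on the boss, and the neighbouring items haven't moved. The arm is clear, so I'm handing in.

```bash
python3 -c "
from workcell import bot
print(bot.finish_job())"
```

```text
the job is handed in; nothing more can be done
None
```

The pressure cooker is closed and handed in: the lid is fully seated, the bow is at its stop under the hook, and the T-handle is snugged to about 0.49 N m by my estimate (0.51 raw at the wrist). The mug, jars and garlic are where they were; no verdict came back.

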